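# Clip the last spice jars back into the rack

### The job

Cooking is done and the wooden spice rack is about to be hung up again inside the cupboard door: put the two spice jars that were left out, one by the mug and one on the cold hob, into the two empty clips of the rack, either jar in either clip. Stand each jar upright on the rack's board and press it straight in from the front, never down from above, until it snaps and sits fully home, with its label facing straight out to the front. Leave the two jars already in the rack seated, do not shift the mug, the pepper mill or the tea tin, and let go of everything.

Things in the scene. Friction and masses are not known exactly. Their poses are not given: they have to be found in the camera images.
- rack: light wooden clip rack, fixed: a board 112 deep x 300 wide, slippery lacquered top 12 mm above the worktop, and a back panel 80 mm high at its rear with a row of four spring clips 68 mm apart. Origin on the worktop under the middle of the row of seats; +x to the back panel (the front looks along -x), +y along the row to the left; the board reaches 72 mm before and 40 mm behind the origin
- clip_c: empty white plastic spring clip on the back panel, mouth towards -x. Origin: axis of a seated jar, on top of the rack's board; axes as the rack's. It grips the jar 46 to 64 mm above the board; its lips end 25 mm before the origin and 27 mm to each side. A jar standing 40 mm before the origin is well clear of it
- clip_d: the other empty clip, made and measured as clip_c. Pressed along +x, at about the clip's height, a jar touches the lips about 26 mm before the origin and spreads the two arms with about 10 N at most; over the last 8 mm or so the force drops and the arms pull it home against the back of the clip, where it stops firmly. A push well above the clip tips the jar
- clip_a: clip that already holds jar_in1; made and measured as clip_c
- clip_b: clip that already holds jar_in2; made and measured as clip_c
- jar_in1: a round glass spice jar with a dark brown lid and a dark blue label, 41 mm in diameter, 105 mm tall, 0.11 kg, loose, upright in clip_a, to be left there. Origin: centre of its foot; z up; its label (front) faces along its own -x
- jar_in2: a round glass spice jar with a dark brown lid and a dark blue label, 41 mm in diameter, 105 mm tall, 0.11 kg, loose, upright in clip_b, to be left there. Origin: centre of its foot; z up; its label (front) faces along its own -x
- jar_blue: a round glass spice jar with a dark brown lid and a dark blue label, 41 mm in diameter, 105 mm tall, 0.11 kg, loose, upright on the worktop between the robot and the rack, beside the mug. Origin: centre of its foot; z up; its label (front) faces along its own -x
- jar_tan: a round glass spice jar with a dark brown lid and a cream and tan label, its lid lighter on top, 41 mm in diameter, 105 mm tall, 0.11 kg, loose, upright on the black glass hob (5 mm above the worktop), beside the tea tin. Origin: centre of its foot; z up; its label (front) faces along its own -x
- jar_blue_label (a point): middle of the label of jar_blue, on its surface 20.4 mm along the jar's -x, 40 mm above its foot
- jar_tan_label (a point): middle of the label of jar_tan, on its surface 20.4 mm along the jar's -x, 40 mm above its foot
- mug: white mug, a bystander, loose, 94 mm tall; its round body is 84 mm across with its axis 16 mm along +y from the origin, its handle reaches 58 mm along -y; origin at its foot
- mill: tall black pepper mill, a bystander, loose, 54 mm in diameter, 222 mm tall, standing on the hob between jar_tan and the rack; origin: centre of its foot. Farther back, a cooker hood hangs over the hob from 0.55 m up
- tea_tin: dark green square tea tin, a bystander, loose, 70 x 70 x 108 mm, on the hob; origin: centre of its foot, sides along its x and y
Things that resemble listed ones, but are neither listed nor needed, are in the scene too. What is shaped like the jar_in1 but red is not meant.

How it is judged:
At the end, for the whole second after the job is handed in: jar_tan and jar_blue each in clip_c or clip_d: within 4 mm of the seat, foot on the board (8 to 18 mm above the worktop), upright within 0.08 rad, label to the rack's front within 0.55 rad, at rest, released; jar_in1 and jar_in2 still in their clips within 4 mm, upright within 0.08 rad ((horizontal distance between jar_tan and clip_c below 0.004 m or horizontal distance between jar_tan and clip_d below 0.004 m) and angle between each of jar_tan, jar_blue, jar_in1, jar_in2's own z axis and vertical below 0.08 rad and height (world z) of jar_tan between 0.008 and 0.018 m and angle between the x axis of each of jar_tan, jar_blue and the x axis of rack, either way round below 0.55 rad and x of each of jar_tan_label, jar_blue_label in the frame of rack below -0.008 m and linear speed of each of jar_tan, jar_blue below 0.02 m/s and (horizontal distance between jar_blue and clip_c below 0.004 m or horizontal distance between jar_blue and clip_d below 0.004 m) and height (world z) of jar_blue between 0.008 and 0.018 m and horizontal distance between jar_in1 and clip_a below 0.004 m and horizontal distance between jar_in2 and clip_b below 0.004 m); the robot touches nothing.
It fails at once if one of the two jars that are already clipped in is shifted by more than 8 mm (distance of any of jar_in1, jar_in2 from where it was at the start of the episode above 0.008 m).
It fails at once if the mug, the pepper mill or the tea tin is shifted by more than 15 mm or tipped by more than 0.25 rad (distance of any of mug, mill, tea_tin from where it was at the start of the episode above 0.015 m or angle between any of mug, mill, tea_tin's own z axis and vertical above 0.25 rad).
It fails at once if a jar is brought into a clip from above (within 12 mm of a seat's axis while its foot is 15 to 75 mm above the rack's board) instead of being pressed in from the front ((horizontal distance between jar_tan and clip_c below 0.012 m and height (world z) of jar_tan between 0.027 and 0.087 m) or (horizontal distance between jar_tan and clip_d below 0.012 m and height (world z) of jar_tan between 0.027 and 0.087 m) or (horizontal distance between jar_blue and clip_c below 0.012 m and height (world z) of jar_blue between 0.027 and 0.087 m) or (horizontal distance between jar_blue and clip_d below 0.012 m and height (world z) of jar_blue between 0.027 and 0.087 m)).
It also fails if it takes over 70 s, if anything falls off the work surface, if the arm or the gripper's body presses on something with over 40 N, if the wrist force passes 120 N, or if a joint passes its speed limit or range.

### The arm

A 6-joint arm with a two-finger parallel gripper is mounted at the origin on a cart in front of the work surface, level with it; the furniture and walls round the work are solid. World frame = base frame: x ahead of the robot, y to its left, z up, the work surface at z = 0. Lengths are in m, angles in rad, forces in N, time in s.
With the tool pointing down it reaches from about 0.225 to 0.875 m from the base axis. Payload 3.4 kg.
Tool frame: the origin (TCP) lies on the centre line of the jaws, within the pads' length; the fingertips stand 17 mm ahead of it and the grasp point (between the pads) lies 2 mm behind it (nose_length is the distance from the TCP to the fingertips, in m); z points along the fingers, y is the line along which they close (so a half turn about z gives the same grasp; the last joint's range is limited). The gripper opens to 85 mm and grips with 20 to 120 N. Pads are 22 mm wide; open, the fingers measure 114 mm over their backs; the gripper's body (76 mm by 85 mm) begins 54 mm behind the grasp point. The pads swing forward as they close: fully open they stand 13 mm farther back than shut.
Start: joints at [-1.438, 0.276, 1.505, -0, 1.361, -0.121], TCP at [0.144, -0.557, 0.248] pointing down, gripper open.
Joint ranges: [-2.89, 2.89], [-0.75, 2.08], [0.22, 2.7], [-1.18, 4.32], [0.11, 2.71], [-2.7, 2.7]. Speed limits (rad/s): [2.57, 2.57, 3.14, 3.14, 3.14, 3.14].

### API

Orientations are given as a unit quaternion [w, x, y, z].
In Python, from rig import get_state, get_image, sign_off, find_in, place_of, nose_length gives the robot as it stands.
- The arm moves only by the tool apply_moves, never from a script. Its argument "deltas" is one flat list of numbers, 5 for each row, row after row: the finger opening in mm, from 0 to 85.4, then the shift along the tool's x, y, z in mm, then the turn about the tool's z in degrees. A call has 1 to 12 rows; each row is the pose to reach, as a shift and turn from the pose commanded when the call began, along the tool's axes at that moment; what a row does not reach only later rows make up. A row lasts 1/12 s, in which the tool goes at most 41.7 mm and 7.16 degrees, less where a joint would pass 70% of its speed; a pose out of reach is approached as far as the arm can. A call with a gripper value outside its range is refused whole. The fingers move at their own pace and stop on an object; "squeeze" is the grip in N (left out, the last holds). Time passes only in rows, so rows that repeat a pose let the fingers close. It gives the time, the measured TCP pose, the force, the opening and the grip force at its end, in the units of the state.
- get_state(): the state, without advancing time (a new reading comes with each control period).
- get_image(name): name is "side" or "top"; returns a dict with "frame" (400x640x3 uint8, red, green, blue), "K" (3x3 intrinsics, pixels), "k1" (the pictures are not rectified: a ray, as slopes to the right and down, at radius r is drawn at 1 + k1 r^2 times it, then the intrinsics apply), "position" and "orientation" of the camera in the world. Camera axes: x right, y down, z forward; pixel columns grow to the right and rows downward; lengths in m; the calibration is good to about 2 mm. A picture is of the moment at which its call begins. There is no depth.
- sign_off(): hands the job in; it is judged then, once.
Trained networks look in a picture, given as the dict that the camera call returned (one of the last four; its "shot" number tells which), for a name from the list of things; names that differ only in an ending like _2 or _b are one class to them, and where a whole thing is asked for, a point or a joint stands for the part that bears it (a point fixed in the world has none). Each returns a list of dicts, best first, with "score" (0 to 1); they miss things now and then, are a little off and sometimes report something else, mostly with a low value. They report only what shows in the picture. A call takes as long as a camera call. They do not tell look-alikes from the thing itself.
- find_in(query, picture): "point" ([column, row] in pixels, amid what is visible of it).
- place_of(query, picture): "point" ([column, row] in pixels: a listed point, or the origin of a listed thing).
The state is a dict: "clock": time; "qpos": joint angles; "qd": joint speeds; "effort": joint torques, N m; "position": TCP position; "ee_rot": TCP orientation; "contact_force": force on the tool from outside, world axes, zero at the start; "moment": the same for the moment, N m; "width": finger opening in m; "gripper_force": force on a finger pad.
Only numpy, scipy, OpenCV 4.12 (cv2) and the standard library are available. Lean on these libraries where they do the work, as an engineer would, in place of code of your own. Each camera call takes 0.05 s, during which the arm holds its last target. There are 200 camera calls.

## Working session

There is one attempt and no reset: what is moved stays moved. The work goes in short steps, Python scripts to look and compute and a tool call to move; the robot and the scene stay as the last step left them, time stands still between calls to the robot, and variables do not carry over. Pictures are saved under pics/ and viewed, at most 10 in all, crops included, and the job is handed in when it is done.

Besides the shell and the picture viewer there is one more tool, called as name(argument=value, ...) on one line, values as JSON. apply_moves: Moves the arm, as the interface text tells. Its arguments: {"type":"object","properties":{"deltas":{"type":"array"},"squeeze":{"type":"number"}},"required":["deltas"]}

```bash
ls; mkdir -p pics; cat > h.py <<'E'
import numpy as np, cv2
from scipy.spatial.transform import Rotation as R
from rig import *
def q2R(q): return R.from_quat([q[1],q[2],q[3],q[0]]).as_matrix()
def ray(p,uv):
    K=np.array(p["K"]);d=np.linalg.inv(K)@[uv[0],uv[1],1];d=d[:2]
    r=np.linalg.norm(d);s=r
    for _ in range(20): s=r/(1+p["k1"]*s*s)
    d=d*(s/r if r>0 else 1)
    return np.array(p["position"]),q2R(p["orientation"])@[d[0],d[1],1]
def at_z(p,uv,z):
    o,d=ray(p,uv);return o+d*(z-o[2])/d[2]
def tri(p1,u1,p2,u2):
    A=[];b=[];P=[]
    for p,u in((p1,u1),(p2,u2)):
        o,d=ray(p,u);d/=np.linalg.norm(d);M=np.eye(3)-np.outer(d,d);A.append(M);b.append(M@o)
    x=np.linalg.solve(sum(A),sum(b));e=[np.linalg.norm(a@x-c) for a,c in zip(A,b)]
    return x,max(e)
def proj(p,X):
    c=q2R(p["orientation"]).T@(np.array(X)-p["position"]);d=c[:2]/c[2];d=d*(1+p["k1"]*(d@d))
    return (np.array(p["K"])@[d[0],d[1],1])[:2]
def save(p,n): cv2.imwrite(f"pics/{n}.png",p["frame"][:,:,::-1])
E
python3 - <<'E'
from h import *
t=get_image("top");s=get_image("side")
save(t,"t0");save(s,"s0")
for p,n in((t,"top"),(s,"side")):
    print(n,p["position"],p["orientation"],p["K"],p["k1"])
    for q in ["rack","clip_c","jar_in1","jar_blue","jar_tan","jar_blue_label","jar_tan_label","mug","mill","tea_tin"]:
        print(q,[(np.round(r["point"],1).tolist(),round(r["score"],2)) for r in place_of(q,p)][:6])
print(nose_length)
E
```

```text
pics
top [0.4709283  0.01012813 1.52263493] [ 0.02148585 -0.70413812  0.70925585 -0.02615345] [[481.26389189   0.         324.6906328 ]
 [  0.         481.26389189 211.93676839]
 [  0.           0.           1.        ]] -0.11165207244872519
rack [([258.0, 193.1], 0.97)]
clip_c [([266.6, 190.2], 0.66), ([287.8, 183.2], 0.63), ([246.1, 199.4], 0.58), ([224.2, 207.0], 0.42)]
jar_in1 [([204.6, 255.3], 0.7), ([226.1, 207.3], 0.64), ([284.8, 183.5], 0.6), ([247.2, 197.8], 0.52)]
jar_blue [([282.7, 263.0], 0.58)]
jar_tan [([398.3, 220.5], 0.5)]
jar_blue_label [([285.2, 268.0], 0.6)]
jar_tan_label [([405.6, 223.0], 0.63), ([246.7, 197.8], 0.54)]
mug [([313.6, 257.4], 0.59)]
mill [([351.6, 231.3], 0.9)]
tea_tin [([428.8, 222.5], 0.83)]
side [0.64390763 0.98949998 1.12631296] [-0.01904705  0.05476945  0.93182258 -0.35825159] [[424.94799182   0.         321.63910756]
 [  0.         424.94799182 202.2155422 ]
 [  0.           0.           1.        ]] -0.03231045629925629
rack [([303.6, 261.2], 0.58)]
clip_c [([314.4, 283.8], 0.71), ([301.5, 268.4], 0.63), ([286.5, 238.6], 0.62), ([296.6, 253.4], 0.45)]
jar_in1 [([370.2, 303.0], 0.9), ([319.9, 208.2], 0.73)]
jar_blue [([363.5, 231.9], 0.87)]
jar_tan [([312.5, 162.1], 0.64), ([297.0, 249.9], 0.62)]
jar_blue_label [([363.0, 220.7], 0.67), ([361.7, 230.8], 0.47), ([326.5, 184.7], 0.43)]
jar_tan_label [([313.5, 151.2], 0.84), ([303.7, 265.1], 0.53), ([316.0, 284.1], 0.29)]
mug [([348.9, 212.3], 0.69)]
mill []
tea_tin [([311.7, 147.3], 0.63)]
0.017
```

```bash
python3 - <<'E'
import cv2
t=cv2.imread("pics/t0.png");s=cv2.imread("pics/s0.png")
cv2.imwrite("pics/t1.png",cv2.resize(t[130:310,180:450],None,fx=2.9,fy=2.9,interpolation=cv2.INTER_CUBIC))
cv2.imwrite("pics/s1.png",cv2.resize(s[100:330,230:430],None,fx=2.6,fy=2.6,interpolation=cv2.INTER_CUBIC))
E
```

```text
(no output)
```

View pics/t1.png

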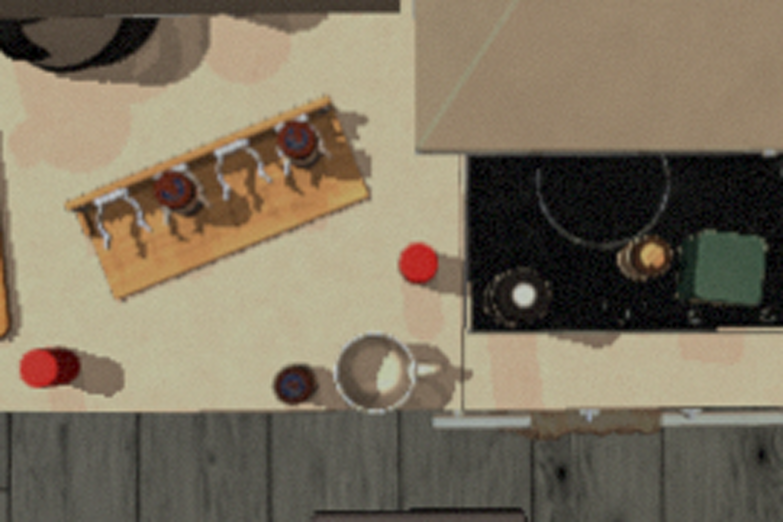

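View pics/s1.png

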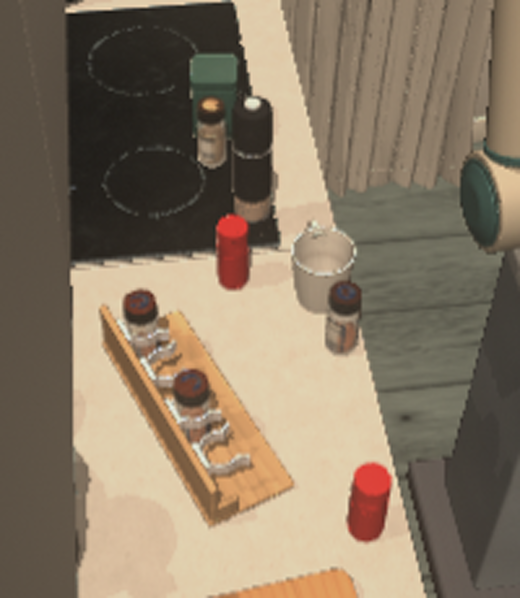

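The top view shows four clips. Counted from the left, 2 and 4 are occupied and 1 and 3 are empty. jar_blue is at about (281,262) beside the mug, and jar_tan at about (404,218) between the mill and the tea tin. The red look-alikes at (324,220) and (195,257) are not meant. The one blue-lidded jar outside the rack, (281,262), fits "beside the mug"; the light-topped lid at (404,218) fits "on the hob beside the tin". I'll confirm both, and their labels, in one enlarged crop.

```bash
python3 - <<'E'
from h import *
t=get_image("top");s=get_image("side")
def cr(p,c,w=22):
    u,v=int(c[0]),int(c[1]);return cv2.resize(p["frame"][v-w:v+w,u-w:u+w,::-1],(390,290) if 0 else (290,290),interpolation=cv2.INTER_CUBIC)
a=np.hstack([cr(t,(282,263)),cr(s,(362,222))]);b=np.hstack([cr(t,(404,220)),cr(s,(313,152))])
cv2.imwrite("pics/c1.png",np.vstack([a,b]))
pt=lambda p,q:[r["point"] for r in place_of(q,p)]
# rack seats at top image clip points z=.012 and rack
P={n:at_z(t,u,z) for n,u,z in [("blue_lid",(281.4,262.4),.105),("tan_lid",(404.5,218.3),.110),("in1lid",(180+299/2.9,130+142/2.9),.117),("in2lid",(180+176/2.9,130+189/2.9),.117),("mill",(180+524/2.9,130+294/2.9),.222),("redmid",(180+418/2.9,130+262/2.9),.105),("redleft",(180+38/2.9,130+368/2.9),.105)]}
for k,v in P.items(): print(k,v.round(4))
for u in t and [(266.6,190.2),(287.8,183.2),(246.1,199.4),(224.2,207.0)]: print("clipT",at_z(t,u,.012).round(4))
for u in [(314.4,283.8),(301.5,268.4),(286.5,238.6),(296.6,253.4)]: print("clipS",at_z(s,u,.012).round(4))
print("rack",at_z(t,(258,193.1),0).round(4),at_z(s,(303.6,261.2),0).round(4))
print("blue",at_z(t,(282.7,263),0).round(4),at_z(s,(363.5,231.9),0).round(4),"lab",at_z(t,(285.2,268),.04).round(4),at_z(s,(363,220.7),.04).round(4))
print("tan",at_z(t,(398.3,220.5),.005).round(4),at_z(s,(312.5,162.1),.005).round(4),"lab",at_z(t,(405.6,223),.045).round(4),at_z(s,(313.5,151.2),.045).round(4))
print("mug",at_z(t,(313.6,257.4),0).round(4),at_z(s,(348.9,212.3),0).round(4),"tin",at_z(t,(428.8,222.5),.005).round(4),at_z(s,(311.7,147.3),.005).round(4))
# board corners in top view: back panel top ends, board front corners
for n,c,z in [("boardfrontR",(370,195),.012),("boardfrontL",(121,299),.012),("panelL",(66,206),.08),("panelR",(330,97),.08),("tinNE",(690,240),.113),("tinSW",(685,293),.113)]:
    print(n,at_z(t,(180+c[0]/2.9,130+c[1]/2.9),z).round(4))
E
```

```text
blue_lid [0.419  0.1286 0.105 ]
tan_lid [ 0.5458 -0.235   0.11  ]
in1lid [0.6639 0.1222 0.117 ]
in2lid [0.6169 0.2472 0.117 ]
mill [ 0.5053 -0.0958  0.222 ]
redmid [0.5417 0.0022 0.105 ]
redleft [0.4361 0.3905 0.105 ]
clipT [0.643  0.1828 0.012 ]
clipT [0.6647 0.1157 0.012 ]
clipT [0.6143 0.2477 0.012 ]
clipT [0.5907 0.3172 0.012 ]
clipS [0.5917 0.317  0.012 ]
clipS [0.6257 0.2577 0.012 ]
clipS [0.6648 0.1367 0.012 ]
clipS [0.6364 0.1995 0.012 ]
rack [0.6353 0.2116 0.    ] [0.6166 0.2237 0.    ]
blue [0.4132 0.1333 0.    ] [0.4065 0.1301 0.    ] lab [0.3994 0.1224 0.04  ] [0.4081 0.1141 0.04  ]
tan [ 0.5445 -0.2333  0.005 ] [ 0.542  -0.2282  0.005 ] lab [ 0.5346 -0.2494  0.045 ] [ 0.5356 -0.2458  0.045 ]
mug [0.4302 0.0357 0.    ] [0.4415 0.0385 0.    ] tin [ 0.5374 -0.3308  0.005 ] [ 0.5363 -0.316   0.005 ]
boardfrontR [0.6197 0.0533 0.012 ]
boardfrontL [0.5083 0.3246 0.012 ]
panelL [0.6039 0.369  0.08  ]
panelR [0.7161 0.0927 0.08  ]
tinNE [ 0.5617 -0.2747  0.113 ]
tinSW [ 0.5078 -0.2685  0.113 ]
```

View pics/c1.png

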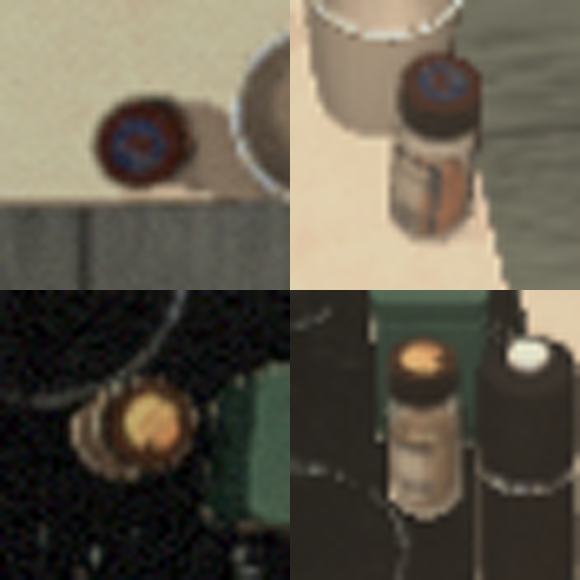

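The crop confirms both: jar_blue has the blue-topped lid beside the mug, and jar_tan has the light-topped lid beside the tin. Both labels face roughly toward -x/-y, away from the side camera. Next I'll refine the rack pose from its front edge and the seated lids, and check the tool axes.

```bash
cat >> h.py <<'E'
def mv(target,ang=None):
    """world xyz target (m) -> tool deltas mm; ang: desired closing-axis direction (deg, mod 180) -> turn"""
    s=get_state();M=q2R(s["ee_rot"]);d=M.T@(np.array(target)-s["position"])*1000
    y=np.degrees(np.arctan2(M[1,1],M[0,1]))
    tr=None
    if ang is not None: tr=((-(ang-y))+90)%180-90
    print("delta",d.round(1),"closing at",round(y,1),"turn",tr if tr is None else round(tr,1),"q6",round(s["qpos"][5],2),"pos",np.round(s["position"],4))
E
python3 - <<'E'
from h import *
t=get_image("top");s=get_image("side")
hsv=cv2.cvtColor(t["frame"],cv2.COLOR_RGB2HSV).astype(int);g=t["frame"].astype(float)
m=(t["frame"][:,:,0].astype(float)-t["frame"][:,:,2])  # wood is saturated
pts=[]
for u in range(226,304,2):
    v0=130+(299+(u-221.7)*2.9*(195-299)/(370-121))/2.9
    v=np.arange(int(v0)-6,int(v0)+7);d=np.diff(cv2.GaussianBlur(m,(3,3),0.8)[v,u])
    i=int(np.argmin(d));
    if 0<i<len(d)-1:
        den=d[i-1]-2*d[i]+d[i+1];i+=0.5*(d[i-1]-d[i+1])/den if den else 0
    pts.append(at_z(t,(u,v[0]+i+.5),.012)[:2])
pts=np.array(pts,np.float32)
vx,vy,x0,y0=cv2.fitLine(pts,cv2.DIST_HUBER,0,.001,.001).ravel()
if vy<0: vx,vy=-vx,-vy
th=np.arctan2(-vx,vy);print("theta deg",np.degrees(th),"pt",x0,y0)
ex=np.array([np.cos(th),np.sin(th)]);print("seat line c = x.ex =",ex@[x0,y0]+.072)
val=hsv[:,:,2]
for n,c,z,thr in [("in1",(283,179),.117,90),("in2",(240.7,195.2),.117,90),("blue",(281.4,262.4),.105,90)]:
    Y,X=np.mgrid[0:400,0:640];w=(np.hypot(X-c[0],Y-c[1])<9)&(val<105)
    u=(X[w].mean(),Y[w].mean());P=at_z(t,u,z);print(n,w.sum(),np.round(u,1),P.round(4),"ex",ex@P[:2],"ey",np.array([-ex[1],ex[0]])@P[:2])
mv([.415,.130,.20],0)
print(np.round(get_state()["ee_rot"],3))
E
```

```text
theta deg 21.860775 pt 0.56706643 0.1877611
seat line c = x.ex = 0.66820276
in1 198 [283.2 179. ] [0.6638 0.1219 0.117 ] ex 0.6614708395280197 ey -0.1340254752342241
in2 199 [240.5 195.7] [0.6154 0.2479 0.117 ] ex 0.6634379956340588 ey 0.0008941515867923128
blue 168 [282.  262.2] [0.4194 0.1269 0.105 ] ex 0.4364711869538283 ey -0.03840486721889674
delta [ 434.4 -596.7   48.3] closing at -75.5 turn -75.5 q6 -0.12 pos [ 0.1444 -0.5566  0.2483]
[0.    0.992 0.127 0.   ]
```

apply_moves(deltas=[60,434,-597,48,-75.5,60,434,-597,48,-75.5,60,434,-597,48,-75.5,60,434,-597,48,-75.5,60,434,-597,48,-75.5,60,434,-597,48,-75.5,60,434,-597,48,-75.5,60,434,-597,48,-75.5,60,434,-597,48,-75.5,60,434,-597,48,-75.5,60,434,-597,48,-75.5,60,434,-597,48,-75.5], squeeze=40)

```text
clock: 2.3
position: [0.3273, -0.0905, 0.2162]
ee_rot: [0.001, 0.706, 0.708, 0.0]
contact_force: [1.4, -1.2, -0.3]
width: 0.0601
gripper_force: 0.0
```

```bash
python3 - <<'E'
from h import *
s=get_image("side")
print("blue lid side",at_z(s,(363.2,212.1),.105).round(4),"tan lid side",at_z(s,(291+(425-290)/6.59,130+(355-290)/6.59),.110).round(4))
mv([.417,.129,.20],0)
E
```

```text
blue lid side [0.4152 0.1317 0.105 ] tan lid side [ 0.543  -0.2358  0.11  ]
delta [210.   89.9  17.6] closing at 0.5 turn 0.5 q6 -0.47 pos [ 0.329  -0.0819  0.2156]
```

apply_moves(deltas=[60,210,88,17,0,60,210,88,17,0,60,210,88,17,0,60,210,88,17,0,60,210,88,17,0,60,210,88,17,0,60,210,88,17,0,60,210,88,17,0])

```text
clock: 3.02
position: [0.4149, 0.1183, 0.1986]
ee_rot: [-0.0, 0.706, 0.708, -0.001]
contact_force: [0.1, -0.7, 0.1]
width: 0.0601
gripper_force: 0.0
```

```bash
python3 - <<'E'
from h import *
mv([.417,.1295,.086],0)
E
```

```text
delta [ 11.3   2.2 112.6] closing at 0.2 turn 0.2 q6 0.11 pos [0.4149 0.1183 0.1986]
```

apply_moves(deltas=[60,11,2,20,0,60,11,2,60,0,60,11,2,95,0,60,11,2,112,0,60,11,2,112,0,38,11,2,112,0,38,11,2,112,0,38,11,2,112,0,38,11,2,112,0])

```text
clock: 3.77
position: [0.4179, 0.1286, 0.0882]
ee_rot: [0.001, 0.707, 0.707, 0.001]
contact_force: [0.4, -0.0, -1.6]
width: 0.0395
gripper_force: 40.4
```

apply_moves(deltas=[38,0,0,-35,0,38,0,0,-70,0,38,0,0,-130,15,38,0,0,-130,30,38,0,0,-130,45,38,0,0,-130,60,38,0,0,-130,75,38,0,0,-130,90,38,0,0,-130,90,38,0,0,-130,110,38,0,0,-130,110,38,0,0,-130,110])

```text
clock: 4.77
position: [0.4169, 0.1287, 0.2177]
ee_rot: [0.0, 0.988, 0.157, 0.001]
contact_force: [0.3, 0.2, -2.3]
width: 0.0396
gripper_force: 41.7
```

apply_moves(deltas=[38,0,0,0,38,38,0,0,0,38,38,0,0,0,38,38,0,0,0,38,38,0,0,0,38,38,0,0,0,38])

```text
clock: 5.27
position: [0.4169, 0.1288, 0.2177]
ee_rot: [-0.0, 0.985, -0.172, 0.001]
contact_force: [0.6, -0.2, -1.9]
width: 0.04
gripper_force: 41.7
```

```bash
python3 - <<'E'
from h import *
s=get_image("side");mv([.417,.1295,.2],0)
st=get_state();c=np.array(st["position"])-[0,0,.086]
for q in("jar_blue","jar_blue_label"):
    for r in place_of(q,s)[:4]: print(q,np.round(r["point"],1),round(r["score"],2))
print("foot",proj(s,c))
for a in range(40,140,15): print(a,proj(s,c+[.0204*np.cos(np.radians(a)),.0204*np.sin(np.radians(a)),.04]).round(1))
u,v=proj(s,c+[0,0,.05]).astype(int);cv2.imwrite("pics/c2.png",cv2.resize(s["frame"][v-30:v+30,u-30:u+30,::-1],(500,500),interpolation=cv2.INTER_CUBIC))
E
```

```text
delta [-0.1 -0.7 17.6] closing at -109.8 turn 70.2 q6 2.06 pos [0.4169 0.1288 0.2176]
jar_blue [362.4 203.5] 0.66
jar_blue_label [365.2 203.2] 0.65
jar_blue_label [324.9 184.9] 0.45
foot [363.09654555 205.88345619]
40 [359.7 200.8]
55 [361.2 201.6]
70 [362.9 202. ]
85 [364.6 202.2]
100 [366.4 201.9]
115 [367.9 201.4]
130 [369.2 200.6]
```

View pics/c2.png

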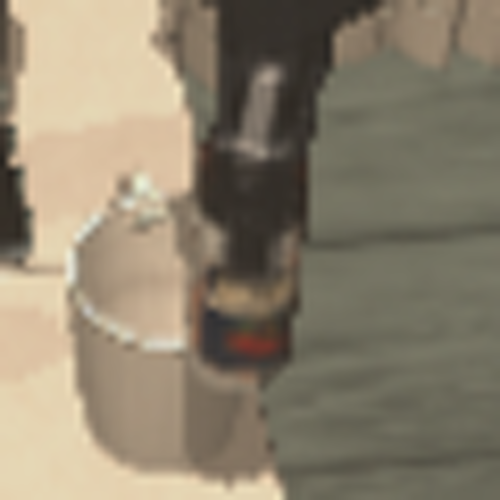

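The enlarged view shows the held jar at crop (246,300), with the dark blue label and its red picture at crop (255,345). It's almost square to the side camera, so the label now faces about 87° in world terms. That means turning the tool -115° so it faces the rack front at 201.9°. I'll carry it to 46 mm in front of the left clip.

apply_moves(deltas=[38,68,-201,18,-115,38,68,-201,18,-115,38,68,-201,18,-115,38,68,-201,18,-115,38,68,-201,18,-115,38,68,-201,18,-115,38,68,-201,18,-115,38,68,-201,18,-115,38,68,-201,18,-115,38,68,-201,18,-115,38,68,-201,18,-115,38,68,-201,18,-115])

```text
clock: 6.42
position: [0.5483, 0.2954, 0.199]
ee_rot: [0.0, 0.835, 0.55, 0.0]
contact_force: [0.6, 0.2, -1.5]
width: 0.0396
gripper_force: 41.8
```

```bash
python3 - <<'E'
from h import *
mv([.5486,.2948,.2],5.2)
E
```

```text
delta [-0.4  0.5 -1. ] closing at -23.2 turn -28.4 q6 0.79 pos [0.5483 0.2954 0.199 ]
```

apply_moves(deltas=[38,0,0,0,-28,38,0,0,0,-28,38,0,0,0,-28,38,0,0,0,-28,38,0,0,30,-28,38,0,0,65,-28,38,0,0,84,-28,38,0,0,84,-28])

```text
clock: 7.08
position: [0.5449, 0.2939, 0.1102]
ee_rot: [-0.002, 0.679, 0.734, -0.005]
contact_force: [-1.2, 0.3, -1.9]
width: 0.0395
gripper_force: 41.9
```

```bash
python3 - <<'E'
from h import *
s=get_image("side");t=get_image("top");mv([.5486,.2948,.1015],5.2)
c=np.array(get_state()["position"])-[0,0,.088]
A=cv2.resize(s["frame"][190:310,260:380,::-1],(390,390),interpolation=cv2.INTER_CUBIC)
B=cv2.resize(t["frame"][150:270,190:310,::-1],(390,390),interpolation=cv2.INTER_CUBIC)
cv2.imwrite("pics/c3.png",np.hstack([A,B]))
print("jar foot side",proj(s,c))
print([ (np.round(r["point"],1),round(r["score"],2)) for r in place_of("jar_blue",s)])
E
```

```text
delta [-0.6  0.3 13.3] closing at 4.4 turn -0.8 q6 0.31 pos [0.5483 0.2954 0.1148]
jar foot side [327.8300349  273.59555585]
[(array([329.7, 273. ]), 0.95)]
```

View pics/c3.png

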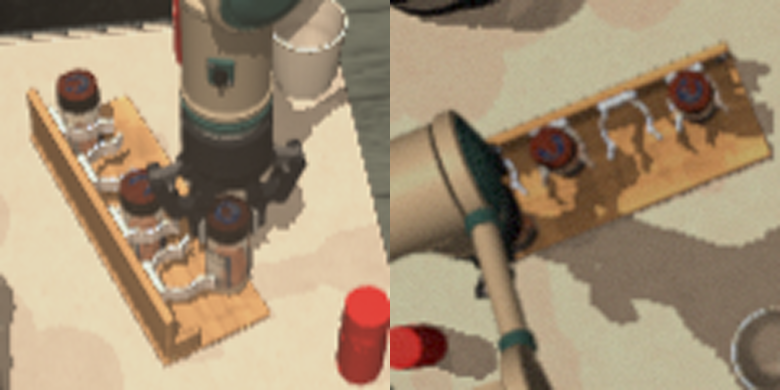

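The held jar stands upright in front of the left clip, lid at side crop (230,215), and both seated jars are undisturbed. I'll lower it, release and rise.

apply_moves(deltas=[38,-0.5,0,10,0,38,-0.5,0,13.5,0,38,-0.5,0,13.5,0,38,-0.5,0,13.5,0,38,-0.5,0,13.5,0])

```text
clock: 7.65
position: [0.5486, 0.2949, 0.1017]
ee_rot: [0.0, 0.68, 0.734, 0.0]
contact_force: [-0.3, -0.1, -1.3]
width: 0.0398
gripper_force: 41.9
```

apply_moves(deltas=[45,0,0,0,0,54,0,0,0,0,54,0,0,0,0,54,0,0,-10,0,54,0,0,-40,0,54,0,0,-60,0,54,0,0,-60,0])

```text
clock: 8.23
position: [0.5513, 0.2961, 0.167]
ee_rot: [0.002, 0.68, 0.734, 0.005]
contact_force: [1.2, -0.0, 0.9]
width: 0.0538
gripper_force: 0.0
```

```bash
python3 - <<'E'
from h import *
mv([.5486-.062*.928,.2948-.062*.3723,.165],21.9)
E
```

```text
delta [-19.7 -61.9   1.4] closing at 4.4 turn -17.5 q6 0.31 pos [0.5513 0.2961 0.167 ]
```

apply_moves(deltas=[20,-19,-59,0,72.5,0,-19,-59,0,72.5,0,-19,-59,0,72.5,0,-19,-59,0,72.5,0,-19,-59,0,72.5,0,-19,-59,0,72.5,0,-19,-59,0,72.5,0,-19,-59,0,72.5,0,-19,-59,0,72.5,0,-19,-59,0,72.5,0,-19,-59,0,72.5,0,-19,-59,0,72.5])

```text
clock: 9.23
position: [0.4909, 0.2714, 0.1614]
ee_rot: [0.0, 0.982, 0.191, -0.0]
contact_force: [0.2, -0.9, 0.5]
width: 0.0001
gripper_force: 0.0
```

```bash
python3 - <<'E'
from h import *
s=get_image("side");t=get_image("top")
mv([.5486-.062*.928,.2948-.062*.3723,.076],111.9)
for p,z in((s,"side"),(t,"top")):
  for r in place_of("jar_blue",p)[:4]: print(z,at_z(p,r["point"],.012).round(4),round(r["score"],2),np.round(r["point"],1))
A=cv2.resize(s["frame"][190:310,260:380,::-1],(390,390),interpolation=cv2.INTER_CUBIC)
B=cv2.resize(t["frame"][150:270,190:310,::-1],(390,390),interpolation=cv2.INTER_CUBIC)
cv2.imwrite("pics/c4.png",np.hstack([A,B]))
E
```

```text
delta [ 0.3 -0.2 85.3] closing at -68.0 turn 0.1 q6 1.57 pos [0.4909 0.2714 0.1613]
side [0.5445 0.2921 0.012 ] 0.58 [328.9 275.2]
top [0.5447 0.294  0.012 ] 0.44 [231.4 221.5]
```

View pics/c4.png

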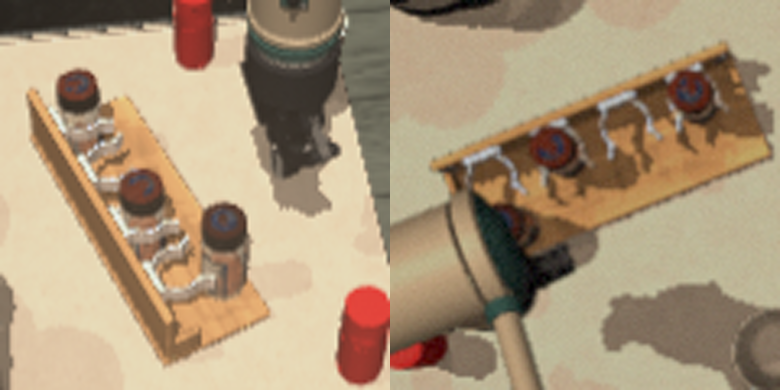

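The jar stands upright on the board in front of the left clip, side crop (222,250). The closed fingers are behind it. I'll lower to clip height and push along tool +x.

apply_moves(deltas=[0,0,0,35,0,0,0,0,70,0,0,0,0,85,0,0,0,0,85,0,0,15,0,85,0,0,27,0,85,0,0,32,0,85,0,0,36,0,85,0,0,40,0,85,0,0,44,0,85,0,0,47,0,85,0])

```text
clock: 10.35
position: [0.5346, 0.2889, 0.0767]
ee_rot: [0.0, 0.982, 0.19, 0.0]
contact_force: [-0.1, -0.3, 0.6]
width: -0.0001
gripper_force: 0.3
```

apply_moves(deltas=[0,4,0,0,0,0,8,0,0,0,0,11,0,0,0,0,14,0,0,0,0,17,0,0,0,0,20,0,0,0,0,22,0,0,0,0,22,0,0,0])

```text
clock: 11.02
position: [0.5509, 0.2959, 0.0757]
ee_rot: [0.001, 0.982, 0.19, -0.005]
contact_force: [-7.7, -2.3, 4.8]
width: -0.0006
gripper_force: 3.0
```

apply_moves(deltas=[0,3,0,0,0,0,6,0,0,0,0,8,0,0,0,0,10,0,0,0,0,10,0,0,0,0,10,0,0,0])

```text
clock: 11.52
position: [0.5633, 0.3006, 0.0757]
ee_rot: [0.0, 0.982, 0.19, -0.001]
contact_force: [-4.0, -0.7, -0.0]
width: -0.0
gripper_force: 0.4
```

```bash
python3 - <<'E'
from h import *
s=get_image("side");t=get_image("top");st=get_state()
print(np.round(st["position"],4),np.round(st["contact_force"],1),"ex",np.dot([.928,.3723],st["position"][:2]))
A=cv2.resize(s["frame"][190:310,260:380,::-1],(390,390),interpolation=cv2.INTER_CUBIC)
B=cv2.resize(t["frame"][150:270,190:310,::-1],(390,390),interpolation=cv2.INTER_CUBIC)
cv2.imwrite("pics/c5.png",np.hstack([A,B]))
E
```

```text
[0.5633 0.3006 0.0758] [-4.  -0.2  0.2] ex 0.6346582263594073
```

View pics/c5.png

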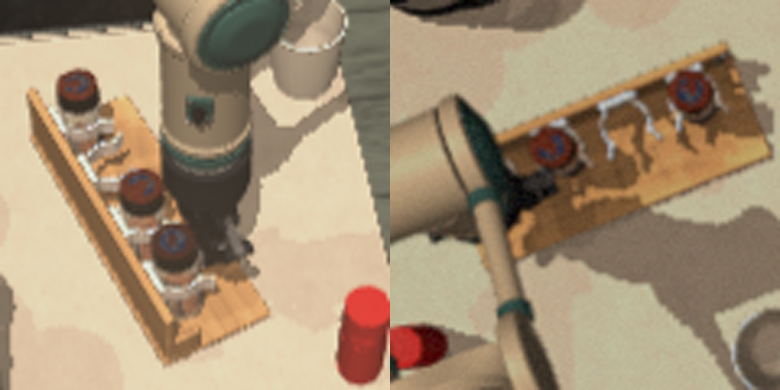

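The blue jar is inside the clip at side crop (178,265), and the force has dropped to 4 N. I'll press on to the firm stop.

apply_moves(deltas=[0,1.5,0,0,0,0,3,0,0,0,0,4,0,0,0,0,5,0,0,0,0,5,0,0,0])

```text
clock: 12.03
position: [0.5635, 0.3009, 0.0757]
ee_rot: [0.001, 0.982, 0.19, -0.006]
contact_force: [-13.8, -4.0, 6.2]
width: -0.0002
gripper_force: 0.5
```

It has stopped firmly: no further advance at about 14 N. Now I'll back off and rise.

apply_moves(deltas=[0,-25,0,0,0,0,-55,0,0,0,0,-60,0,-40,0,60,-60,0,-80,-7,60,-60,0,-120,-14,60,-60,0,-160,-21,60,-60,0,-185,-28,60,-60,0,-185,-35,60,-60,0,-185,-35,60,-60,0,-185,-35])

```text
clock: 12.87
position: [0.5141, 0.2805, 0.2617]
ee_rot: [0.0, 0.88, 0.475, 0.001]
contact_force: [0.1, -0.1, 0.2]
width: 0.0601
gripper_force: 0.0
```

```bash
python3 - <<'E'
from h import *
mv([.41,-.234,.25],0)
E
```

```text
delta [-487.1  195.6   11.1] closing at -33.3 turn -33.3 q6 0.96 pos [0.5141 0.2805 0.2617]
```

apply_moves(deltas=[60,-487,196,11,-33,60,-487,196,11,-33,60,-487,196,11,-33,60,-487,196,11,-33,60,-487,196,11,-33,60,-487,196,11,-33,60,-487,196,11,-33,60,-487,196,11,-33,60,-487,196,11,-33,60,-487,196,11,-33,60,-487,196,11,-33,60,-487,196,11,-33])

```text
clock: 13.87
position: [0.4173, -0.2007, 0.2499]
ee_rot: [-0.0, 0.709, 0.705, -0.0]
contact_force: [0.3, -0.1, -0.3]
width: 0.0603
gripper_force: 0.0
```

apply_moves(deltas=[60,-25,0,0,0,60,-25,0,0,0,60,-25,0,0,0])

```text
clock: 14.12
position: [0.4178, -0.2249, 0.2497]
ee_rot: [-0.001, 0.71, 0.704, -0.0]
contact_force: [-1.2, 0.7, -0.2]
width: 0.0602
gripper_force: 0.0
```

```bash
python3 - <<'E'
from h import *
s=get_image("side");t=get_image("top")
mv([.5445,-.2352,.16],0)
val=cv2.cvtColor(t["frame"],cv2.COLOR_RGB2HSV)[:,:,2]
A=cv2.resize(t["frame"][150:250,360:460,::-1],(390,390),interpolation=cv2.INTER_CUBIC)
B=cv2.resize(s["frame"][190:310,260:380,::-1],(390,390),interpolation=cv2.INTER_CUBIC)
cv2.imwrite("pics/c6.png",np.hstack([A,B]))
E
```

```text
delta [-12.  126.7  90. ] closing at -0.2 turn -0.2 q6 -0.63 pos [ 0.418  -0.2229  0.2502]
```

View pics/c6.png

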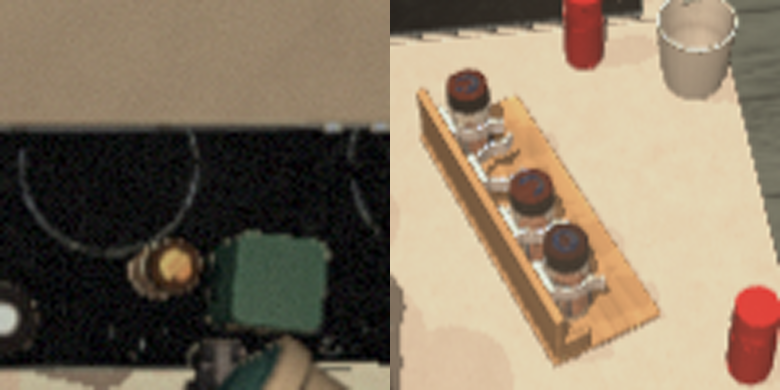

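The left picture shows jar_tan's lid at crop (174,264), clear of the tin. The right one shows the blue jar seated upright in the left clip at (570,265). Now I'll pick jar_tan.

apply_moves(deltas=[60,-12,40,30,0,60,-12,75,60,0,60,-12,110,90,0,60,-12,127,90,0,60,-12,127,90,0,60,-12,127,90,0])

```text
clock: 14.72
position: [0.5459, -0.2338, 0.1593]
ee_rot: [-0.002, 0.707, 0.707, -0.0]
contact_force: [-0.3, 0.5, 0.6]
width: 0.0598
gripper_force: 0.0
```

```bash
python3 - <<'E'
from h import *
mv([.5448,-.2352,.093],0)
E
```

```text
delta [-1.5 -0.9 66.3] closing at 0.0 turn 0.0 q6 -0.52 pos [ 0.5459 -0.2338  0.1593]
```

apply_moves(deltas=[60,-1.5,-1,30,0,60,-1.5,-1,60,0,60,-1.5,-1,66,0,60,-1.5,-1,66,0,38,-1.5,-1,66,0,38,-1.5,-1,66,0,38,-1.5,-1,66,0,38,-1.5,-1,66,0])

```text
clock: 15.38
position: [0.5454, -0.2383, 0.0974]
ee_rot: [0.002, 0.708, 0.706, 0.001]
contact_force: [0.1, 0.4, 6.0]
width: 0.0395
gripper_force: 41.1
```

```bash
python3 - <<'E'
from h import *
s=get_image("side");st=get_state();print(np.round(st["position"],4),np.round(st["contact_force"],1),np.round(st["moment"],2),st["width"],st["gripper_force"])
E
```

```text
[ 0.5455 -0.2383  0.0974] [-0.2 -0.2  6.5] [0.07 0.11 0.04] 0.03954393969610168 41.18639521300793
```

Most likely the jar was gripped a little early and is being pressed onto the hob, so the grip sits about 4 mm higher, which is fine. Lift and back out.

apply_moves(deltas=[38,0,0,-30,0,38,0,0,-60,0,38,0,-30,-80,0,38,0,-65,-100,7,38,0,-100,-125,14,38,0,-125,-135,21,38,0,-125,-135,28,38,0,-125,-135,35,38,0,-125,-135,42,38,0,-125,-135,49])

```text
clock: 16.27
position: [0.4187, -0.2373, 0.2308]
ee_rot: [0.0, 0.938, 0.346, 0.0]
contact_force: [-0.3, -0.4, -2.0]
width: 0.0395
gripper_force: 41.4
```

```bash
python3 - <<'E'
from h import *
mv([.43,.12,.23],-110)
E
```

```text
delta [ 240.6 -264.4    0.5] closing at -49.5 turn 60.5 q6 0.2 pos [ 0.4187 -0.2373  0.2308]
```

apply_moves(deltas=[38,218,-284,0,60,38,218,-284,0,60,38,218,-284,0,60,38,218,-284,0,60,38,218,-284,0,60,38,218,-284,0,60,38,218,-284,0,60,38,218,-284,0,60,38,218,-284,0,60,38,218,-284,0,60,38,218,-284,0,60,38,218,-284,0,60])

```text
clock: 17.27
position: [0.3975, 0.1219, 0.2304]
ee_rot: [0.0, 0.987, -0.163, 0.0]
contact_force: [-0.5, 0.4, -1.2]
width: 0.0398
gripper_force: 41.5
```

```bash
python3 - <<'E'
from h import *
s=get_image("side");mv([.598,.168,.22],0)
st=get_state();c=np.array(st["position"])-[0,0,.0924]
for q in("jar_tan","jar_tan_label"):
    for r in place_of(q,s)[:4]: print(q,np.round(r["point"],1),round(r["score"],2))
print("foot",proj(s,c))
for a in range(40,140,15): print(a,proj(s,c+[.0204*np.cos(np.radians(a)),.0204*np.sin(np.radians(a)),.04]).round(1))
u,v=proj(s,c+[0,0,.04]).astype(int);cv2.imwrite("pics/c7.png",cv2.resize(s["frame"][v-24:v+24,u-24:u+24,::-1],(500,500),interpolation=cv2.INTER_CUBIC));print(u,v)
E
```

```text
delta [ 174.  -109.8   10.3] closing at -108.9 turn 71.1 q6 2.03 pos [0.3978 0.1206 0.2303]
jar_tan [368.  203.4] 0.74
jar_tan [286.1 239.5] 0.32
jar_tan_label [285.4 239.1] 0.73
jar_tan_label [302.2 260. ] 0.65
jar_tan_label [371.8 198.2] 0.56
jar_tan_label [318.3 283.5] 0.55
foot [368.7491731  202.07499979]
40 [365.5 196.9]
55 [367.  197.6]
70 [368.7 198.1]
85 [370.5 198.2]
100 [372.2 198. ]
115 [373.7 197.5]
130 [375.  196.7]
369 193
```

View pics/c7.png

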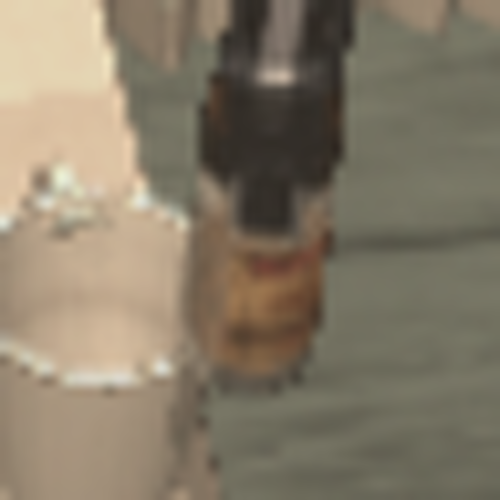

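The tan label shows at crop (275,290), facing slightly right of the camera, at about 97°. That needs a tool turn of -105°. I'll carry it to 46 mm in front of the third clip.

apply_moves(deltas=[38,176,-112,10,-105,38,176,-112,10,-105,38,176,-112,10,-105,38,176,-112,10,-105,38,176,-112,10,-105,38,176,-112,10,-105,38,176,-112,10,-105,38,176,-112,10,-105,38,176,-112,10,-105,38,176,-112,10,-105,38,176,-112,10,-105,38,176,-112,10,-105])

```text
clock: 18.42
position: [0.6018, 0.1657, 0.2198]
ee_rot: [0.0, 0.834, 0.552, -0.0]
contact_force: [-0.1, -0.5, -1.0]
width: 0.0395
gripper_force: 41.5
```

```bash
python3 - <<'E'
from h import *
mv([.6006,.1692,.12],-3.9)
E
```

```text
delta [ 2.8 -2.4 99.8] closing at -23.0 turn -19.1 q6 0.56 pos [0.6018 0.1657 0.2198]
```

apply_moves(deltas=[38,3,-2.5,0,-19,38,3,-2.5,0,-19,38,3,-2.5,0,-19,38,3,-2.5,40,-19,38,3,-2.5,75,-19,38,3,-2.5,98,-19,38,3,-2.5,98,-19,38,3,-2.5,98,-19])

```text
clock: 19.08
position: [0.5998, 0.17, 0.121]
ee_rot: [-0.001, 0.733, 0.68, -0.001]
contact_force: [1.1, -0.2, -1.0]
width: 0.0395
gripper_force: 41.5
```

```bash
python3 - <<'E'
from h import *
s=get_image("side");t=get_image("top");mv([.6006,.1692,.1057],-3.9)
st=get_state();c=np.array(st["position"])-[0,0,.0924];print("foot by TCP",c.round(4),"side px",proj(s,c).round(1))
for r in place_of("jar_tan",s)[:3]: print(np.round(r["point"],1),round(r["score"],2),at_z(s,r["point"],c[2]).round(4))
B=cv2.resize(s["frame"][190:310,260:380,::-1],(500,500),interpolation=cv2.INTER_CUBIC)
cv2.imwrite("pics/c8.png",B)
E
```

```text
delta [-1.9 -1.3 18.2] closing at -4.3 turn -0.4 q6 0.24 pos [0.602  0.171  0.1239]
foot by TCP [0.602  0.171  0.0315] side px [306.4 241.6]
[308.4 242.8] 0.57 [0.5959 0.1767 0.0315]
[313.  283.3] 0.21 [0.5966 0.3266 0.0315]
```

View pics/c8.png

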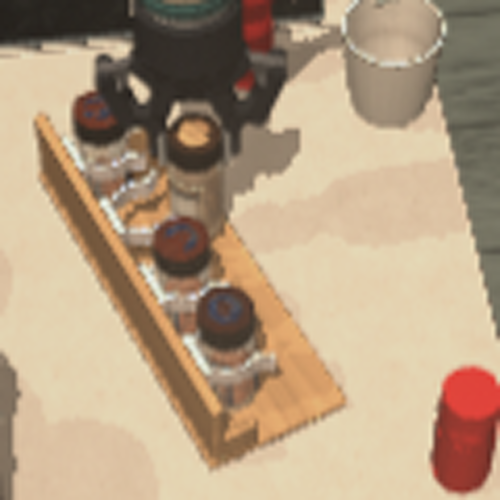

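Jar_tan hangs upright in front of the third clip (crop (195,180)). The other jars are undisturbed and the blue jar looks home. Lowering and releasing.

apply_moves(deltas=[38,-1,0,10,0,38,-1,0,16,0,38,-1,0,16,0,38,-1,0,16,0,38,-1,0,16,0,38,-1,0,16,0])

```text
clock: 19.73
position: [0.6002, 0.1711, 0.1063]
ee_rot: [0.0, 0.732, 0.681, 0.0]
contact_force: [0.1, -0.8, -1.2]
width: 0.0396
gripper_force: 41.5
```

```bash
python3 - <<'E'
from h import *
mv([.6006,.1692,.1057],-3.9)
E
```

```text
delta [-1.9  0.5  0.6] closing at -4.2 turn -0.3 q6 0.24 pos [0.6002 0.1711 0.1063]
```

apply_moves(deltas=[38,-2,0,1.5,0,38,-2,0,1.5,0,38,-2,0,1.5,0,45,-2,0,1.5,0,54,-2,0,1.5,0,54,-2,0,1.5,0,54,-2,0,-10,0,54,-2,0,-40,0,54,-2,0,-58,0,54,-2,0,-58,0,54,-2,0,-58,0])

```text
clock: 20.65
position: [0.6009, 0.1692, 0.1663]
ee_rot: [0.001, 0.732, 0.681, 0.002]
contact_force: [0.2, 0.1, -0.8]
width: 0.0542
gripper_force: 0.0
```

```bash
python3 - <<'E'
from h import *
mv([.6006-.062*.928,.1692-.062*.3723,.164],-68.1)
E
```

```text
delta [-27.2 -56.    2.1] closing at -4.2 turn 63.9 q6 0.24 pos [0.6009 0.1692 0.1663]
```

apply_moves(deltas=[20,-27,-56,0,64,0,-27,-56,0,64,0,-27,-56,0,64,0,-27,-56,0,64,0,-27,-56,0,64,0,-27,-56,0,64,0,-27,-56,0,64,0,-27,-56,0,64,0,-27,-56,0,64,0,-27,-56,0,64,0,-27,-56,0,64])

```text
clock: 21.57
position: [0.5414, 0.146, 0.1633]
ee_rot: [-0.0, 0.982, 0.191, -0.001]
contact_force: [1.2, 0.7, -0.2]
width: 0.0001
gripper_force: 0.0
```

```bash
python3 - <<'E'
from h import *
s=get_image("side");t=get_image("top")
mv([.6006-.062*.928,.1692-.062*.3723,.076],-68.1)
for p,z in((s,"side"),(t,"top")):
  for r in place_of("jar_tan",p)[:3]: print(z,at_z(p,r["point"],.012).round(4),round(r["score"],2),np.round(r["point"],1))
A=cv2.resize(s["frame"][190:310,260:380,::-1],(390,390),interpolation=cv2.INTER_CUBIC)
B=cv2.resize(t["frame"][150:270,190:310,::-1],(390,390),interpolation=cv2.INTER_CUBIC)
cv2.imwrite("pics/c9.png",np.hstack([A,B]))
E
```

```text
delta [ 1.4  0.5 87.6] closing at -68.1 turn 0.0 q6 1.33 pos [0.5417 0.1461 0.1636]
```

My ten pictures are used up, so from here I'll verify numerically, using the lighter lid top.

```bash
cat >> h.py <<'E'
def tanlid(p,guess,r=9):
    g=proj(p,guess);f=p["frame"].astype(int);Y,X=np.mgrid[0:400,0:640]
    w=(np.hypot(X-g[0],Y-g[1])<r)&(f[:,:,0]>150)&(f[:,:,0]-f[:,:,2]>70)
    return (np.array([X[w].mean(),Y[w].mean()]) if w.any() else None),int(w.sum()),g
E
python3 - <<'E'
from h import *
s=get_image("side");t=get_image("top")
for p in(s,t):
    u,n,g=tanlid(p,[.6006,.1692,.117],7);print(u,n,g.round(1),None if u is None else at_z(p,u,.117).round(4))
for q in("jar_tan","jar_blue","jar_in1"):
  for p,z in((s,"side"),(t,"top")):
    print(q,z,[(np.round(r["point"],1).tolist(),round(r["score"],2),at_z(p,r["point"],.06).round(3).tolist()) for r in find_in(q,p)[:5]])
E
```

```text
[305.1627907  224.41860465] 43 [305.9 224.2] [0.6029 0.1696 0.117 ]
None 0 [267.1 200.5] None
jar_tan side [([309.1, 233.5], 0.76, [0.592, 0.162, 0.06]), ([303.0, 271.6], 0.32, [0.623, 0.301, 0.06])]
jar_tan top []
jar_blue side [([315.2, 270.1], 0.69, [0.587, 0.3, 0.06])]
jar_blue top [([219.0, 208.4], 0.56, [0.583, 0.323, 0.06])]
jar_in1 side [([303.6, 251.1], 0.84, [0.615, 0.228, 0.06]), ([374.4, 294.4], 0.55, [0.429, 0.4, 0.06]), ([286.1, 219.6], 0.53, [0.66, 0.096, 0.06]), ([292.4, 239.6], 0.26, [0.646, 0.18, 0.06])]
jar_in1 top [([283.0, 177.1], 0.48, [0.677, 0.127, 0.06]), ([321.7, 217.0], 0.48, [0.554, 0.009, 0.06]), ([241.8, 191.3], 0.4, [0.635, 0.253, 0.06])]
```

apply_moves(deltas=[0,0,0,35,0,0,0,0,70,0,0,0,0,87,0,0,0,0,87,0,0,15,0,87,0,0,27,0,87,0,0,32,0,87,0,0,36,0,87,0,0,40,0,87,0,0,44,0,87,0,0,48,0,87,0])

```text
clock: 23.08
position: [0.5865, 0.1639, 0.0774]
ee_rot: [0.0, 0.982, 0.189, -0.0]
contact_force: [-1.4, -0.3, 0.4]
width: -0.0
gripper_force: 0.3
```

apply_moves(deltas=[0,4,0,0,0,0,8,0,0,0,0,11,0,0,0,0,14,0,0,0,0,17,0,0,0,0,20,0,0,0,0,22,0,0,0,0,22,0,0,0])

```text
clock: 23.75
position: [0.6038, 0.1715, 0.0765]
ee_rot: [0.0, 0.982, 0.189, -0.004]
contact_force: [-7.2, -1.0, 3.4]
width: -0.0002
gripper_force: 2.6
```

apply_moves(deltas=[0,3,0,0,0,0,6,0,0,0,0,8,0,0,0,0,10,0,0,0,0,10,0,0,0,0,10,0,0,0])

```text
clock: 24.25
position: [0.6138, 0.1754, 0.0763]
ee_rot: [0.0, 0.982, 0.189, -0.003]
contact_force: [-6.6, -0.2, 1.3]
width: 0.0001
gripper_force: 0.4
```

apply_moves(deltas=[0,1.5,0,0,0,0,3,0,0,0,0,4,0,0,0,0,4.5,0,0,0,0,4.5,0,0,0])

```text
clock: 24.67
position: [0.6138, 0.176, 0.076]
ee_rot: [0.0, 0.982, 0.19, -0.008]
contact_force: [-13.6, -4.1, 6.2]
width: -0.0002
gripper_force: 1.0
```

apply_moves(deltas=[0,-25,0,0,0,0,-55,0,0,0,0,-60,0,-40,0,0,-90,0,-80,0,0,-120,0,-110,0,0,-160,0,-140,0,0,-200,0,-140,0,0,-240,0,-140,0,0,-240,0,-140,0,0,-240,0,-140,0])

```text
clock: 25.5
position: [0.3955, 0.0877, 0.2179]
ee_rot: [0.0, 0.982, 0.189, 0.001]
contact_force: [-0.8, 1.0, -0.8]
width: -0.0002
gripper_force: 0.0
```

```bash
python3 - <<'E'
from h import *
s=get_image("side");t=get_image("top");st=get_state();print(np.round(st["position"],3),st["clock"],np.round(st["contact_force"],1))
ex=np.array([.928,.3723]);ey=np.array([-.3723,.928]);seats={"in1":-.1346,"mid":-.0666,"in2":.0014,"left":.0694}
for p,n in((s,"side"),(t,"top")):
    u,k,g=tanlid(p,[.6434,.1863,.117],8)
    if u is not None: P=at_z(p,u,.117)[:2];print(n,"tan lid",k,P.round(4),"ex",(ex@P).round(4),"ey",(ey@P).round(4))
    f=p["frame"].astype(int);Y,X=np.mgrid[0:400,0:640]
    for k,y in seats.items():
        q=proj(p,[*(ex*.6665+ey*y),.117]);w=(np.hypot(X-q[0],Y-q[1])<9)&(f.max(2)<105)
        if w.any():
            P=at_z(p,(X[w].mean(),Y[w].mean()),.117)[:2];print(n,k,w.sum(),"ex",(ex@P).round(4),"ey",(ey@P).round(4))
    for q in("jar_tan","jar_blue","jar_tan_label","jar_blue_label"):
        z=.052 if "label" in q else .012
        print(n,q,[(round(r["score"],2),(np.array([ex,ey])@at_z(p,r["point"],z)[:2]).round(4).tolist()) for r in place_of(q,p)[:4]])
E
```

```text
[0.399 0.088 0.218] 25.6 [ 0.6 -0.2  0.3]
side tan lid 59 [0.6367 0.1834] ex 0.6592 ey -0.0668
side in1 88 ex 0.6699 ey -0.1198
side mid 92 ex 0.6707 ey -0.0552
side in2 78 ex 0.6702 ey 0.0145
side left 148 ex 0.6692 ey 0.0768
side jar_tan [(0.56, [0.6729, -0.0513])]
side jar_blue [(0.75, [0.6594, 0.067])]
side jar_tan_label [(0.72, [0.6451, -0.0755]), (0.6, [0.4113, -0.4501])]
side jar_blue_label [(0.76, [0.6501, 0.0834]), (0.65, [0.6783, 0.007])]
top tan lid 40 [0.6445 0.1896] ex 0.6687 ey -0.064
top in1 196 ex 0.6644 ey -0.1343
top mid 135 ex 0.6626 ey -0.0665
top in2 196 ex 0.6641 ey 0.0029
top left 201 ex 0.665 ey 0.071
top jar_tan [(0.57, [0.6661, -0.0631]), (0.39, [0.6636, -0.0441])]
top jar_blue [(0.65, [0.6654, 0.0706])]
top jar_tan_label [(0.67, [0.6586, 0.0647]), (0.55, [0.6476, -0.0678])]
top jar_blue_label [(0.73, [0.6568, 0.0724])]
```

Everything lines up: the two placed jars are collinear with the seated ones to about 2 mm, at 68 mm spacing. One last numeric check on yaw: compare the blue jar's unwrapped body texture with the identical seated jars, whose labels face front.

```bash
python3 - <<'E'
from h import *
s=get_image("side");f=cv2.GaussianBlur(s["frame"],(3,3),.6).astype(np.float32)
ex=np.array([.928,.3723]);ey=np.array([-.3723,.928])
def unwrap(y):
    c=ex*.6655+ey*y;U=[]
    for a in range(60,270,6):   # azimuth in rack frame, 180 = front
        w=np.radians(a+21.9);row=[]
        n=np.array([np.cos(w),np.sin(w),0]);
        for h in np.arange(.024,.058,.004):
            P=np.array([*c,h])+.0205*n;v=np.array(s["position"])-P
            q=proj(s,P).astype(np.float32)
            row.append(cv2.remap(f,q[:1].reshape(1,1),q[1:].reshape(1,1),cv2.INTER_LINEAR)[0,0] if n@v/np.linalg.norm(v)>.12 else [np.nan]*3)
        U.append(row)
    return np.array(U)
J={k:unwrap(y) for k,y in {"in1":-.1346,"in2":.0014,"left":.0704}.items()}
for k,v in J.items(): print(k,[(60+6*i,*np.nanmean(v[i],0).astype(int)) for i in range(0,35,2) if not np.isnan(v[i]).all()])
for ref in("in1","in2"):
    for L in range(-6,7):
        a=J["left"];b=np.roll(J[ref],L,0)
        e=np.abs(a-b);print(ref,L*6,round(float(np.nanmean(e)),1),int(np.isfinite(e).sum()),end=" | ")
    print()
E
```

```text
in1 [(60, np.int64(158), np.int64(136), np.int64(117)), (72, np.int64(151), np.int64(123), np.int64(102)), (84, np.int64(106), np.int64(86), np.int64(70)), (96, np.int64(83), np.int64(66), np.int64(52)), (108, np.int64(107), np.int64(85), np.int64(62)), (120, np.int64(148), np.int64(119), np.int64(82)), (132, np.int64(178), np.int64(142), np.int64(96)), (144, np.int64(193), np.int64(154), np.int64(103))]
in2 [(60, np.int64(152), np.int64(118), np.int64(96)), (72, np.int64(155), np.int64(119), np.int64(95)), (84, np.int64(146), np.int64(112), np.int64(90)), (96, np.int64(107), np.int64(82), np.int64(67)), (108, np.int64(94), np.int64(70), np.int64(59)), (120, np.int64(91), np.int64(72), np.int64(65)), (132, np.int64(91), np.int64(77), np.int64(76))]
left [(60, np.int64(133), np.int64(110), np.int64(92)), (72, np.int64(141), np.int64(113), np.int64(93)), (84, np.int64(156), np.int64(120), np.int64(95)), (96, np.int64(150), np.int64(114), np.int64(91)), (108, np.int64(142), np.int64(112), np.int64(90)), (120, np.int64(134), np.int64(110), np.int64(90)), (132, np.int64(133), np.int64(113), np.int64(95))]
in1 -36 37.1 243 | in1 -30 38.8 270 | in1 -24 39.0 297 | in1 -18 38.5 324 | in1 -12 37.9 351 | in1 -6 36.9 378 | in1 0 34.1 378 | in1 6 31.8 351 | in1 12 29.3 324 | in1 18 28.0 297 | in1 24 27.7 270 | in1 30 28.7 243 | in1 36 29.0 216 | 
in2 -36 39.0 216 | in2 -30 36.4 243 | in2 -24 33.5 270 | in2 -18 31.4 297 | in2 -12 29.3 324 | in2 -6 27.3 351 | in2 0 25.4 378 | in2 6 23.8 351 | in2 12 21.8 324 | in2 18 19.9 297 | in2 24 18.3 270 | in2 30 16.6 243 | in2 36 15.1 216 |
```

That's inconclusive because of clip occlusion and shadows. The top camera sees the front faces obliquely, so I'll compare the dark-blue label's extent there.

```bash
python3 - <<'E'
from h import *
t=get_image("top");s=get_image("side")
ex=np.array([.928,.3723]);ey=np.array([-.3723,.928])
def prof(p,c,z0,hs):
    f=p["frame"].astype(np.float32);o=[]
    for a in range(0,360,15):
        w=np.radians(a+21.9);n=np.array([np.cos(w),np.sin(w),0]);v=[]
        for h in hs:
            P=np.array([*c,z0+h])+.0195*n;d=np.array(p["position"])-P
            if n@d/np.linalg.norm(d)<.05: continue
            q=proj(p,P).astype(np.float32);v.append(cv2.remap(f,q[:1].reshape(1,1),q[1:].reshape(1,1),cv2.INTER_LINEAR)[0,0])
        if v: o.append((a,*[int(x) for x in np.mean(v,0)]))
    return o
J={"in1":-.1343,"in2":.0025,"left":.0708,"mid(tan)":-.0665}
for k,y in J.items(): print("top",k,prof(t,ex*.6645+ey*y,.012,[.012,.02,.028,.036]))
s0=dict(s);s0["frame"]=cv2.imread("pics/s0.png")[:,:,::-1].copy()
print("side0 blue, low",prof(s0,[.417,.1295],0,[.015,.02,.025,.03]));print("side0 blue, mid",prof(s0,[.417,.1295],0,[.035,.04,.045,.05]))
for k in("in1","in2"): print("side0",k,prof(s0,ex*.6645+ey*J[k],.012,[.015,.02,.025,.03]),"hi",prof(s0,ex*.6645+ey*J[k],.012,[.066,.07]))
for k in("left",): print("side now",k,prof(s,ex*.6645+ey*J[k],.012,[.015,.02,.025,.03]),"hi",prof(s,ex*.6645+ey*J[k],.012,[.066,.07]))
E
```

```text
top in1 [(135, 87, 61, 39), (150, 104, 73, 45), (165, 80, 57, 36), (180, 74, 53, 33), (195, 78, 55, 32), (210, 82, 58, 36), (225, 84, 59, 40), (240, 109, 90, 76)]
top in2 [(150, 96, 67, 42), (165, 96, 68, 43), (180, 83, 59, 38), (195, 75, 52, 33), (210, 76, 54, 35), (225, 88, 69, 50), (240, 121, 98, 81), (255, 109, 85, 64), (270, 97, 74, 55), (285, 110, 90, 75)]
top left [(165, 92, 64, 41), (180, 70, 51, 35), (195, 72, 50, 34), (210, 71, 52, 33), (225, 90, 71, 57), (240, 119, 101, 86), (255, 97, 76, 58), (270, 93, 71, 53), (285, 105, 85, 67)]
top mid(tan) [(150, 84, 60, 42), (165, 92, 67, 44), (180, 81, 57, 36), (195, 84, 61, 41), (210, 87, 62, 41), (225, 90, 66, 45), (240, 115, 93, 77), (255, 114, 91, 72), (270, 105, 81, 61)]
side0 blue, low [(0, 138, 122, 103), (15, 130, 116, 98), (30, 135, 119, 100), (45, 134, 108, 88), (60, 107, 88, 76), (75, 139, 101, 79), (90, 139, 100, 77), (105, 128, 96, 76), (120, 117, 95, 77), (135, 117, 98, 81), (330, 154, 137, 115), (345, 142, 126, 106)]
side0 blue, mid [(0, 149, 132, 110), (15, 157, 139, 116), (30, 160, 140, 117), (45, 141, 118, 96), (60
[... 863 characters left out ...]
] hi [(0, 154, 138, 116), (15, 153, 134, 112), (30, 160, 119, 92), (45, 160, 121, 94), (60, 160, 116, 89), (75, 152, 110, 83), (90, 152, 108, 83), (105, 147, 121, 99), (120, 145, 126, 105), (135, 150, 123, 97), (345, 150, 132, 110)]
side now left [(0, 204, 158, 111), (15, 197, 155, 112), (30, 158, 128, 94), (45, 142, 112, 89), (60, 116, 95, 80), (75, 154, 112, 86), (90, 149, 107, 81), (105, 135, 101, 78), (120, 124, 97, 77), (135, 107, 92, 79), (345, 205, 167, 123)] hi [(0, 156, 137, 116), (15, 159, 137, 113), (30, 151, 115, 91), (45, 156, 117, 90), (60, 162, 118, 91), (75, 163, 117, 90), (90, 151, 110, 85), (105, 133, 105, 84), (120, 144, 123, 103), (135, 123, 102, 82), (345, 127, 111, 94)]
```

The blue jar's seam sits at rack azimuth about 60°, against 45–50° on the seated jars. That's roughly a 12–15° yaw error, well inside the 31° tolerance. I'll check tan the same way and hand in.

```bash
python3 - <<'E'
from h import *
s=get_image("side");f=s["frame"].astype(np.float32)
ex=np.array([.928,.3723]);ey=np.array([-.3723,.928])
for k,y,hs in(("left",.0708,[.015,.02,.025,.03]),("tan low",-.0665,[.015,.02,.025,.03]),("tan hi",-.0665,[.066,.07])):
    c=ex*.6645+ey*y;o=[]
    for a in range(0,165,10):
        w=np.radians(a+21.9);v=[]
        for h in hs:
            q=proj(s,[*(c+.0195*np.array([np.cos(w),np.sin(w)])),.012+h]).astype(np.float32)
            v.append(cv2.remap(f,q[:1].reshape(1,1),q[1:].reshape(1,1),1)[0,0])
        o.append((a,*[int(x) for x in np.mean(v,0)]))
    print(k,o)
for q in("mug","mill","tea_tin"): print(q,[at_z(s,r["point"],0).round(3).tolist() for r in place_of(q,s)[:1]])
for q in("jar_tan_label","jar_blue_label"): print(q,[(round(r["score"],2),(np.array([ex,ey])@at_z(s,r["point"],.052)[:2]).round(4).tolist()) for r in place_of(q,s)[:3]])
E
```

```text
left [(0, 204, 159, 111), (10, 201, 157, 112), (20, 187, 148, 109), (30, 157, 128, 94), (40, 147, 119, 93), (50, 134, 105, 84), (60, 116, 95, 80), (70, 134, 103, 83), (80, 155, 112, 85), (90, 148, 107, 81), (100, 139, 103, 79), (110, 133, 100, 78), (120, 125, 97, 78), (130, 109, 91, 77), (140, 112, 97, 84), (150, 132, 114, 98), (160, 155, 136, 118)]
tan low [(0, 197, 151, 105), (10, 186, 143, 101), (20, 170, 132, 95), (30, 155, 126, 94), (40, 145, 124, 100), (50, 142, 125, 105), (60, 140, 123, 103), (70, 133, 113, 92), (80, 113, 96, 77), (90, 87, 66, 53), (100, 96, 63, 50), (110, 110, 68, 52), (120, 113, 69, 53), (130, 109, 68, 56), (140, 102, 69, 62), (150, 97, 71, 68), (160, 96, 72, 71)]
tan hi [(0, 161, 141, 118), (10, 163, 139, 114), (20, 151, 126, 100), (30, 150, 125, 98), (40, 148, 121, 95), (50, 149, 121, 95), (60, 149, 122, 95), (70, 146, 120, 94), (80, 140, 115, 90), (90, 132, 107, 83), (100, 130, 105, 82), (110, 131, 106, 83), (120, 132, 109, 87), (130, 129, 108, 86), (140, 129, 108, 85), (150, 129, 107, 84), (160, 120, 98, 74)]
mug [[0.433, 0.03, 0.0]]
mill [[0.502, -0.108, 0.0]]
tea_tin [[0.552, -0.31, 0.0]]
jar_tan_label [(0.79, [0.6448, -0.0682])]
jar_blue_label [(0.67, [0.6556, 0.0768])]
```

```bash
python3 -c "
from rig import *
print(sign_off())"
```

```text
the job is handed in; nothing more can be done
None
```

I pressed both jars from the front into the two empty clips, the blue one in the left clip and the tan one in the third. Each came to a firm stop at about 14 N, and I handed the job in at about 26 s. The labels read within about 15° of straight out for blue and close to straight out for tan. The seated jars, mug, mill and tin showed no sign of having moved. The hand-in gave no verdict.

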